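Clip the inspection torch into the examination stand

ROBOT

A 6-joint arm with a two-finger parallel gripper is mounted at the origin on the work surface. World frame = base frame: x ahead of the robot, y to its left, z up, the work surface at z = 0. Lengths are in m, angles in rad, forces in N, time in s.
With the tool pointing down it reaches from about 0.275 to 0.725 m from the base axis. Payload 5.6 kg.
Tool frame: the origin (TCP) lies midway between the tips of the shut fingers; the grasp point (between the pads) lies 19 mm behind it; z points along the fingers, y is the line along which they close (so a half turn about z gives the same grasp; the last joint's range is limited). The gripper opens to 85 mm and grips with 20 to 120 N. Pads are 22 mm wide; open, the fingers measure 114 mm over their backs; the gripper's body (76 mm by 85 mm) begins 54 mm behind the grasp point. The pads swing forward as they close: fully open they stand 13 mm farther back than shut.
Start: joints at [1.546, 0.255, 0.108, 0, -1.424, -0.285], TCP at [0.168, 0.524, 0.192] pointing down, gripper open.
Joint ranges: [-2.95, 2.95], [-1.21, 1.97], [-1.09, 1.5], [-2.87, 1.71], [-2.94, -0.07], [-3.05, 3.05]. Speed limits (rad/s): [2.57, 2.57, 3.14, 3.14, 3.14, 3.14].

INTERFACE

Orientations are given as [roll, pitch, yaw] about the fixed x, y, z axes, in that order (R = Rz(yaw) Ry(pitch) Rx(roll)).
In Python, from cell import ctrl gives the robot as it stands. Calls block until the motion is done:
- ctrl.reach(position, orientation): joint-space move of the TCP to a pose.
- ctrl.movel(position, attitude=None, max_speed=0.15, guard=None): straight line of the TCP; attitude=None keeps the orientation; max_speed is the mean speed in m/s. With guard (N) it stops when the force on the tool has changed by that much, and returns True; else False.
- ctrl.set_joints(angles): joint-space move.
- ctrl.open() and ctrl.gripper_close(f_grip=None): open the fingers fully, or close them until they stop; f_grip is the grip in N (None keeps the last).
- ctrl.hold(seconds).
- ctrl.ik(position, orientation): joint angles nearest the present ones, or None.
- ctrl.observe(): the state.
- ctrl.get_image(name): name is "scene" or "top" or "wrist"; returns the picture (420x560x3 uint8, red, green, blue); there is no depth.
- ctrl.camera_model(name): a dict with "vfov" (degrees; the focal length in pixels is half the picture's height over the tangent of half this angle, whatever the lens; pixels are square), "cx", "cy" (the principal point, pixels), "k1" (the pictures are not rectified: a ray, as slopes to the right and down, at radius r is drawn at 1 + k1 r^2 times it, then the intrinsics apply), "T" (4x4, takes a point from camera to world coordinates). Camera axes: x right, y up, looking along -z (the intrinsics and any distortion apply to the point x, -y, -z); pixel columns grow to the right and rows downward; lengths in m; the calibration is good to about 2 mm. A picture is of the moment at which its call begins: read the wrist's pose just before it. camera_model takes no time and is no camera call; for the wrist camera it gives the pose at the moment of the call.
A pose or a line that the arm cannot do raises ctrl.PlanningError and nothing moves.
- ctrl.job_done(): hands the job in; it is judged then, once.
The state is a dict: "t": time; "qpos": joint angles; "qvel": joint speeds; "joint_efforts": joint torques, N m; "tool_pos": TCP position; "eef_rot": TCP orientation; "ft_force": force on the tool from outside, world axes, zero at the start; "torque": the same for the moment, N m; "opening": finger opening in m; "finger_force": force on a finger pad.
Only numpy, scipy, OpenCV 4.12 (cv2) and the standard library are available. Lean on these libraries where they do the work, as an engineer would, in place of code of your own. Each camera call takes 0.05 s, during which the arm holds its last target. There are 200 camera calls.

TASK

Set up the raking light over the print: lay the inspection torch across the open mouth of the stand's clip, lamp head over the print, and let go of it there; then press it down past the sprung jaw until it sits fully home in the clip and you feel it bottom on its seats (a firm 15 N or more, never over 40 N), and leave the other things on the bench where they are.

Things in the scene. Friction and masses are not known exactly. Their poses are not given: they have to be found in the camera images.
- torch: Inspection torch, a loose rod on the bench: aluminium tube 16 mm in diameter, 179 mm long, with a black rubber sleeve (22 mm diameter, 30 mm long) in its middle, a square lamp head (22 x 22 x 38 mm) with a lens at one end and a black tail cap (19 mm) at the other. Origin on the axis, mid-sleeve, 11 mm above the bench as it lies; y axis along the tube: tail at -86 mm, head from 55 to 93 mm.
- torch_head (a point): Middle of the lens at the torch's head end, on the axis, 93 mm from torch.
- stand: Examination stand, fixed: grey base plate 100 mm wide (x), 8 mm thick, y = -50 to +120 mm, a small print on its +y end. On it a clip of two equal stations, 14 mm wide, at y = -30 and +30 mm: flat seat 64 mm above the bench, fixed cheek on the -x side (inner face x = -9 mm, flared top 104 mm up), sprung steel jaw on the +x side. Origin on the bench under the clip's middle.
- bay (a point): Middle of the bay between the stations, 46 mm wide along y, 59 mm above the bench: floor of a trough 28 mm wide (x) for the sleeve in a grey block. The block's shoulders (x = 14 to 32 mm on both sides) rise 75 mm above the bench, so fingertips holding the sleeve meet them before the torch is home; the sleeve can be pressed from above here. Axes as stand.
- seat (a point): The clip's middle, 72 mm above the bench: where the torch's origin is when fully home. Axes as stand; the torch lies along y with its lamp head towards +y (over the print). A torch laid in the mouth rests on the jaw's sloped lead-in with its axis about 17 mm above this point.
- jaw_nose (a point): Midway between the two jaw noses, round 6 mm bars along y that hold the torch down; at jaw 0 it is 6.5 mm to +x of the seat and 9 mm above it. Above the noses the jaw leans away to +x as a lead-in, top 100 mm above the bench.
- jaw (a joint): Angle (rad) of the sprung jaw (both stations move as one), hinged low on the +x side: 0 = closed, growing as the torch pushes it out; about 0.2 as the torch passes the noses, then it springs back to 0 over the torch. Pushing the torch through takes about 10 to 18 N downward.
- canister: Bystander: black film canister, 34 mm in diameter, 48 mm high, loose. Origin under its centre.
- weight: Bystander: steel knobbed weight, 52 mm in diameter, 58 mm high. Origin under its centre.
- tape: Bystander: roll of paper tape, 84 mm in diameter, 24 mm high. Origin under its centre.
- jar: Bystander: amber glass jar with a white cap, 64 mm in diameter, 85 mm high. Origin under its centre.
- brush: Bystander: flat brush lying on the bench. Origin under its middle.

How it is judged:
By the outcome, as a careful person would: the job done as asked, in the order asked, and still so for the second after the job is handed in, with the robot touching nothing.
It also fails if it takes over 45 s, if anything falls off the work surface, if the arm or the gripper's body presses on something with over 40 N, if the wrist force passes 120 N, or if a joint passes its speed limit or range.

## Working session

There is one attempt and no reset: what is moved stays moved. The work goes in short steps, each a Python script; the robot and the scene stay as the last script left them, time stands still between calls to the robot, and variables do not carry over. Pictures are saved under pics/ and viewed, at most 10 in all, crops included, and the job is handed in when it is done.

```bash
mkdir -p pics
python3 - <<'E'
from cell import ctrl
import cv2,numpy as np
for n in("top","scene"):
    im=ctrl.get_image(n); cv2.imwrite(f"pics/{n}0.png",im[:,:,::-1]); m=ctrl.camera_model(n); print(n,m["vfov"],m["cx"],m["cy"],m["k1"],np.round(m["T"],3).tolist())
E
```

```text
top 49.59355495878556 274.6392157853454 207.0473781376284 -0.08452176419908122 [[-0.01, 0.989, -0.145, 0.385], [-1.0, -0.009, 0.009, 0.057], [0.007, 0.145, 0.989, 0.978], [0.0, 0.0, 0.0, 1.0]]
scene 48.314363210872585 283.5538492891341 209.21739474241727 -0.008936615526747174 [[-0.083, -0.713, 0.696, 1.217], [0.997, -0.064, 0.053, 0.104], [0.007, 0.698, 0.716, 0.793], [0.0, 0.0, 0.0, 1.0]]
```

View pics/top0.png

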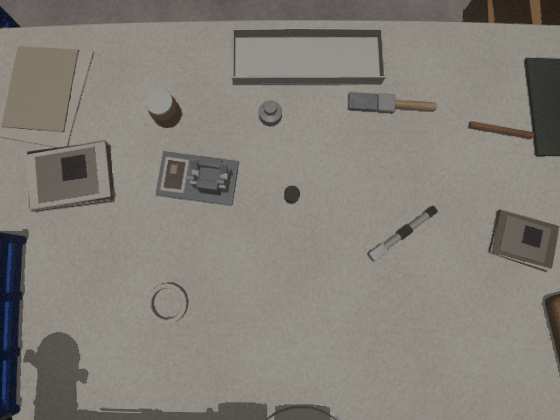

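View pics/scene0.png

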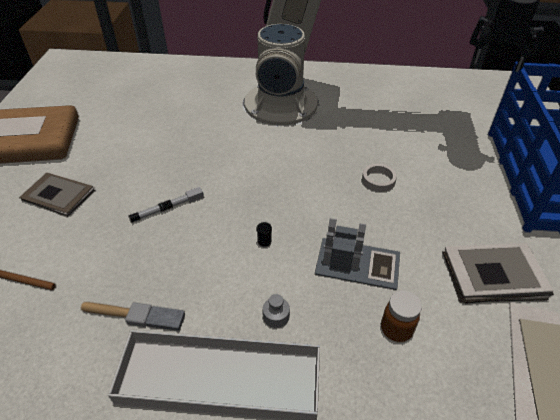

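Top view: the torch runs from its head at about (376,254) to its tail at (432,211), with the sleeve at (404,232). The stand plate has corners (164,152), (239,157), (233,204) and (157,197), with the print towards image left (+y). The scene view agrees.

```bash
cat > h.py <<'E'
from cell import ctrl
import cv2,numpy as np
def K(m): 
    f=210/np.tan(np.radians(m["vfov"])/2); return np.array([[f,0,m["cx"]],[0,f,m["cy"]],[0,0,1]])
def D(m): return np.array([m["k1"],0,0,0,0.])
def cast(m,px,z):
    s=cv2.undistortPoints(np.array(px,float).reshape(-1,1,2),K(m),D(m)).reshape(-1,2)
    d=np.c_[s[:,0],-s[:,1],-np.ones(len(s))]@m["T"][:3,:3].T; o=m["T"][:3,3]
    return o+d*((z-o[2])/d[:,2])[:,None]
def proj(m,P):
    p=(np.atleast_2d(P)-m["T"][:3,3])@m["T"][:3,:3]*[1,-1,-1]
    return cv2.projectPoints(p.reshape(-1,1,3),np.zeros(3),np.zeros(3),K(m),D(m))[0].reshape(-1,2)
def look(n,name):
    m=ctrl.camera_model(n); m["T"]=np.array(m["T"]); im=ctrl.get_image(n)[:,:,::-1].copy()
    cv2.imwrite(f"pics/{name}.png",im); np.save(f"pics/{name}.npy",m,allow_pickle=True); return im,m
def load(name): return cv2.imread(f"pics/{name}.png"),np.load(f"pics/{name}.npy",allow_pickle=True).item()
E
python3 - <<'E'
from h import *
m=ctrl.camera_model("top");m["T"]=np.array(m["T"])
c=cast(m,[(164,152),(239,157),(233,204),(157,197)],.008);print("plate",c.round(3).tolist())
print("torch h,t,s",cast(m,[(373,257),(435,208),(405,231)],.011).round(3).tolist())
print("others can,wt,tape,jar,brush",cast(m,[(292,194),(270,113),(170,302),(165,110),(390,103)],.02).round(3).tolist())
w=ctrl.camera_model("wrist");T=np.array(w["T"]);s=ctrl.observe();print(T.round(3),s["tool_pos"],s["eef_rot"],w["vfov"],s["t"])
E
```

```text
plate [[0.652, 0.291, 0.008], [0.638, 0.125, 0.008], [0.534, 0.138, 0.008], [0.551, 0.304, 0.008]]
torch h,t,s [[0.417, -0.16, 0.011], [0.521, -0.301, 0.011], [0.472, -0.232, 0.011]]
others can,wt,tape,jar,brush [[0.553, 0.011, 0.02], [0.735, 0.056, 0.02], [0.327, 0.268, 0.02], [0.745, 0.289, 0.02], [0.758, -0.212, 0.02]]
[[-0.305  0.914  0.268  0.235]
 [-0.952 -0.293 -0.084  0.503]
 [ 0.002 -0.281  0.96   0.372]
 [ 0.     0.     0.     1.   ]] [0.16745396 0.52335658 0.19116966] [ 3.13984923e+00 -7.33606088e-05 -3.09805265e-01] 65.71364622927474 0.1
```

Run:
```python
from h import *
pi=np.pi
for dy in (0,pi):
  for p,y in(((.59,.18,.26),-1.664),((.472,-.232,.2),-.936),((.59,.18,.08),-1.664)):
    q=ctrl.ik(p,[pi,0,y+dy]);print(dy,p,None if q is None else np.round(q,2))
def best(p,y):
    c=[(q,y+d) for d in(0,pi) if (q:=ctrl.ik(p,[pi,0,y+d])) is not None]
    return min(c,key=lambda a:abs(a[0][5]))[1]
d=best((.59,.18,.26),-1.664);print(d)
ctrl.reach([.59,.18,.24],[pi,0,d]); look("wrist","w_stand")
ctrl.reach([.472,-.232,.17],[pi,0,d+.728]); look("wrist","w_torch")
print(ctrl.observe()["t"])
```

```text
0 (0.59, 0.18, 0.26) [ 0.55  0.39  0.47  0.   -1.65 -0.64]
0 (0.472, -0.232, 0.2) [-0.16  0.2   0.06  0.   -1.43  0.79]
0 (0.59, 0.18, 0.08) [ 0.55  0.44  0.09  0.   -1.22 -0.64]
3.141592653589793 (0.59, 0.18, 0.26) [ 0.55  0.39  0.47  0.   -1.65  2.5 ]
3.141592653589793 (0.472, -0.232, 0.2) [-0.16  0.2   0.06 -0.   -1.43 -2.35]
3.141592653589793 (0.59, 0.18, 0.08) [ 0.55  0.44  0.09  0.   -1.22  2.5 ]
-1.664
3.775
```

View pics/w_stand.png

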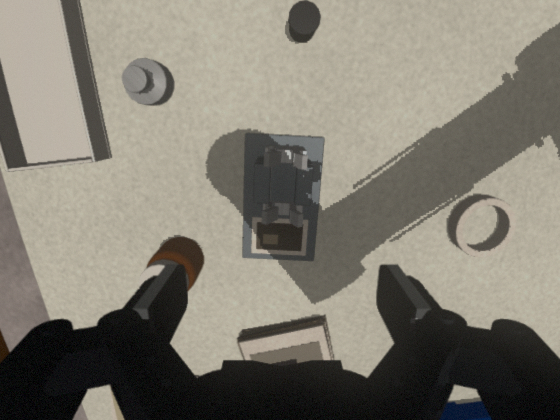

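View pics/w_torch.png

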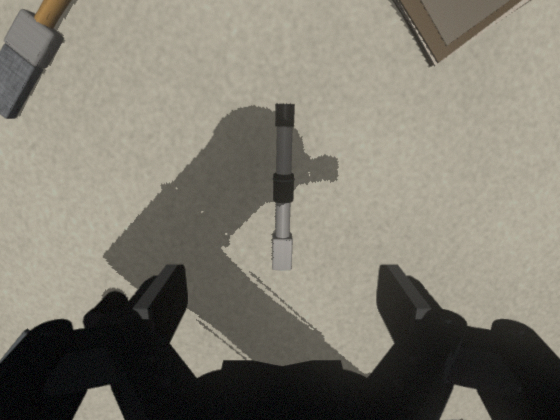

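Wrist view of the torch: sleeve at (284,188), tail at (285,103), head end at (283,270). Wrist view of the stand: plate corners (246,134), (324,137), (315,261) and (243,258), with the clip in the middle. I'll compute both and enlarge the stand.

Run:
```python
from h import *
im,m=load("w_stand")
c=cv2.resize(im[120:270,230:340],None,fx=5,fy=4,interpolation=cv2.INTER_CUBIC)
c=cv2.resize(im[125:270,225:340],None,fx=4,fy=4,interpolation=cv2.INTER_CUBIC)
cv2.imwrite("pics/crop1.png",np.clip(c.astype(float)*1.8,0,255).astype(np.uint8))
P=cast(m,[(246,134),(324,137),(315,261),(243,258)],.008);print(P.round(4).tolist())
im,m=load("w_torch")
print("torch h,t,s",cast(m,[(283,270),(285,103.5),(283.5,188)],.011).round(4).tolist())
g=cv2.cvtColor(im,cv2.COLOR_BGR2GRAY)
for r in(110,182,188,194,215,255): print(r,g[r,262:306].tolist())
print(g[95:280,284].tolist())
```

```text
[[0.6286, 0.1283, 0.008], [0.5322, 0.1408, 0.008], [0.554, 0.308, 0.008], [0.6531, 0.2944, 0.008]]
torch h,t,s [[0.4117, -0.1515, 0.011], [0.5189, -0.2999, 0.011], [0.4687, -0.2295, 0.011]]
110 [95, 95, 95, 93, 97, 95, 95, 97, 102, 136, 153, 147, 141, 96, 57, 48, 44, 43, 48, 43, 50, 51, 60, 62, 53, 52, 47, 48, 46, 49, 47, 54, 102, 156, 168, 167, 168, 168, 166, 164, 162, 163, 163, 164]
182 [92, 92, 89, 92, 93, 93, 91, 95, 93, 93, 87, 52, 36, 35, 34, 36, 35, 37, 39, 42, 43, 40, 38, 39, 40, 39, 42, 40, 38, 41, 42, 52, 84, 92, 93, 93, 93, 97, 95, 92, 92, 96, 104, 96]
188 [91, 90, 92, 90, 94, 94, 91, 93, 89, 94, 92, 57, 36, 37, 40, 33, 38, 42, 38, 34, 39, 43, 38, 40, 41, 40, 38, 39, 44, 39, 38, 54, 91, 111, 158, 166, 168, 171, 172, 171, 171, 170, 169, 168]
194 [93, 91, 90, 91, 92, 91, 88, 92, 93, 94, 92, 53, 37, 39, 40, 39, 38, 39, 41, 39, 41, 39, 41, 42, 39, 39, 42, 39, 42, 43, 46, 102, 159, 165, 164, 163, 161, 160, 164, 164, 166, 165, 165, 164]
215 [169, 168, 166, 163, 166, 162, 164, 162, 159, 162, 158, 160, 157, 103, 95, 109, 118, 130, 130, 137, 148, 151, 140, 133, 130, 121, 114, 105, 
[... 429 characters left out ...]
, 40, 47, 61, 78, 84, 85, 83, 87, 87, 86, 84, 82, 86, 83, 85, 82, 82, 86, 84, 84, 83, 84, 81, 83, 83, 81, 83, 84, 83, 82, 80, 81, 81, 80, 79, 79, 78, 81, 77, 79, 79, 79, 80, 79, 79, 79, 77, 82, 78, 80, 66, 41, 36, 34, 39, 36, 44, 48, 38, 38, 37, 38, 37, 38, 38, 39, 39, 39, 40, 40, 41, 40, 41, 41, 42, 40, 43, 37, 47, 78, 130, 145, 146, 144, 142, 144, 142, 144, 141, 144, 140, 140, 141, 142, 142, 142, 139, 141, 142, 142, 142, 141, 141, 140, 140, 136, 138, 140, 138, 138, 139, 138, 138, 135, 91, 115, 141, 154, 157, 157, 155, 156, 154, 155, 154, 154, 153, 153, 152, 152, 152, 152, 152, 152, 151, 152, 150, 147, 151, 149, 149, 148, 147, 146, 148, 148, 156, 167, 166, 163, 164, 162, 162, 162, 164, 166]
```

View pics/crop1.png

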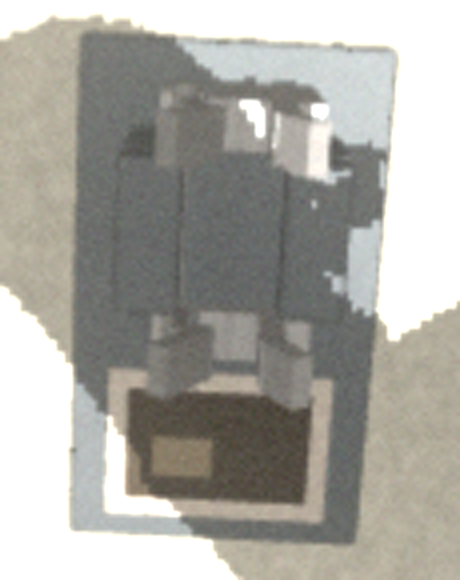

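Enlarged crop: jaw on the left (+x), cheeks on the right. The block's trough edges run (182,160)→(178,312) and (284,165)→(279,312) in crop pixels. Plate corners are (80,33), (396,48), (355,542) and (72,530).

Run:
```python
from h import *
im,m=load("w_stand")
f=lambda L:np.array(L,float)/4+[225-.4,125-.4]
P=cast(m,f([(80,33),(396,48),(355,542),(72,530)]),.008)[:,:2]
M=np.array([(50,-50),(-50,-50),(-50,120),(50,120)])/1e3
def fit(M,P):
    a,b=M-M.mean(0),P-P.mean(0); t=np.arctan2((a[:,0]*b[:,1]-a[:,1]*b[:,0]).sum(),(a*b).sum())
    R=np.array([[np.cos(t),-np.sin(t)],[np.sin(t),np.cos(t)]]); o=P.mean(0)-R@M.mean(0); return o,t,(P-M@R.T-o)*1e3
print("plate",fit(M,P))
T=cast(m,f([(182,157),(284,161),(279,314),(178,312),(118,157),(114,312)]),.075)[:,:2]
M2=np.array([(14,-23),(-14,-23),(-14,23),(14,23),(32,-23),(32,23)])/1e3
print("block",fit(M2,T))
im,m=load("w_torch")
ends=cast(m,[(282.5,187.8),(283.2,188),(285,103.5),(282.5,269.5)],.011); print(ends.round(4))
```

```text
plate (array([0.58829071, 0.18193031]), np.float64(-0.1394160666263978), array([[-0.69153131,  1.24510477],
       [ 0.8857454 ,  0.86608489],
       [ 0.79104037, -1.27485291],
       [-0.98525446, -0.83633675]]))
block (array([0.58802865, 0.18182869]), np.float64(-0.12004347944798036), array([[ 0.08655326,  1.4508784 ],
       [ 0.91091946,  1.64379264],
       [ 0.14005435, -2.05258313],
       [-0.01375613, -1.80733014],
       [-0.79729264,  2.03072997],
       [-0.32647829, -1.26548773]]))
[[ 0.4697 -0.229   0.011 ]
 [ 0.4689 -0.2293  0.011 ]
 [ 0.5189 -0.2999  0.011 ]
 [ 0.4125 -0.1516  0.011 ]]
```

Run:
```python
from h import *
pi=np.pi
yt,ys=-.949,-1.706
ctrl.reach([.4685,-.229,.07],[pi,0,yt])
print(ctrl.movel([.4685,-.229,.003],max_speed=.08,guard=8),ctrl.observe()["tool_pos"])
ctrl.gripper_close(50); s=ctrl.observe(); print(s["opening"],s["finger_force"],s["tool_pos"])
ctrl.movel([.4685,-.229,.2])
ctrl.reach([.588,.182,.2],[pi,0,ys])
ctrl.movel([.588,.182,.125])
ctrl.hold(.2)
s=ctrl.observe(); print(s["opening"],s["tool_pos"],s["eef_rot"],s["ft_force"],s["t"])
look("wrist","w_hover"); look("scene","s_hover")
im,m=load("s_hover"); c=cv2.resize(im[160:300,280:440],None,fx=3.5,fy=3.5)
w=cv2.resize(load("w_hover")[0][90:380,160:420],None,fx=1.69,fy=1.69)
h=max(c.shape[0],w.shape[0]);c=np.pad(c,((0,h-c.shape[0]),(0,0),(0,0)))
c=cv2.resize(np.hstack([c,w[:,:]]),None,fx=.79,fy=.79); print(c.shape); cv2.imwrite("pics/hov.png",np.clip(c*1.5,0,255))
```

```text
False [ 0.46906259 -0.22918362  0.00360542]
-9.587989512291634e-05 0.0 [ 0.46853865 -0.22900798  0.00301986]
0.00027153051037318325 [0.58870434 0.18221751 0.12631783] [-3.13961175e+00  1.27756531e-03 -1.70602308e+00] [0.13988358 0.09000329 0.14538111] 9.9
(387, 789, 3)[ WARN:0@3.725] global loadsave.cpp:1063 imwrite_ Unsupported depth image for selected encoder is fallbacked to CV_8U.
```

View pics/hov.png

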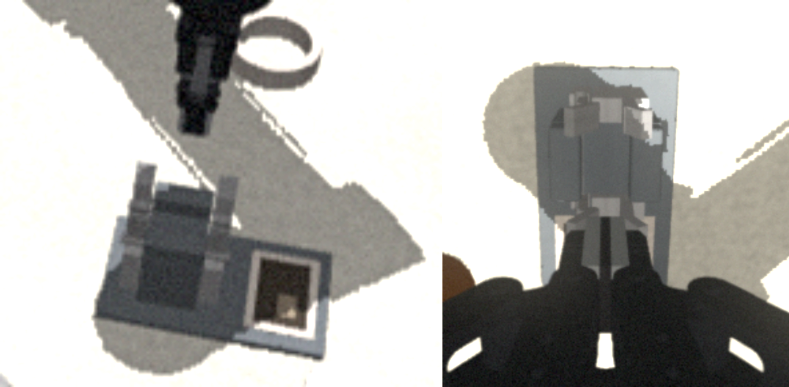

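The gripper shut on nothing: the hover crop shows closed, empty fingers over an empty clip. I need to see where the torch is now.

Run:
```python
from h import *
im,m=look("top","top1")
print(proj(m,ctrl.observe()["tool_pos"]),proj(m,[.4685,-.229,.011]))
a=cv2.resize(im[170:290,330:470],None,fx=2.8,fy=2.8);b=cv2.resize(im[120:240,130:270],None,fx=2.8,fy=2.8)
cv2.imwrite("pics/t1.png",np.clip(np.hstack([a,b])*1.4,0,255).astype(np.uint8))
```

```text
[[205.13860108 167.16835179]] [[403.62659176 232.50553252]]
```

View pics/t1.png

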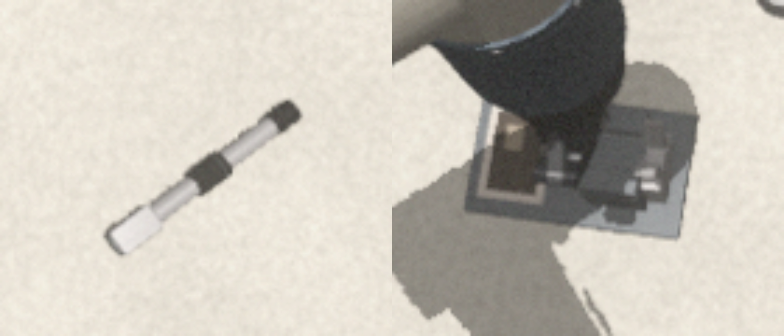

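The torch is unmoved (sleeve at about (404,231) in the top view), so the fingers missed it. I'll check where the finger tips really are against the reported TCP.

Run:
```python
from h import *
p=ctrl.observe()["tool_pos"];print(p)
for n in("s_hover","w_hover"):
    im,m=load(n); print(n,proj(m,p),proj(m,np.array(p)+[0,0,.019]))
# ray of observed tips
_,ms=load("s_hover");_,mw=load("w_hover")
print(cast(ms,[(350.5,208)],p[2]),cast(mw,[(282,262)],p[2]))
im,_=load("s_hover"); a=im[150:290,270:430].copy()
q=proj(ms,p)[0]-[270,150]; a=cv2.resize(a,None,fx=2.5,fy=2.5); cv2.circle(a,tuple(int(v*2.5) for v in q),4,(0,0,255),1)
b,_=load("w_hover"); b=b[200:340,200:360].copy(); q=proj(mw,p)[0]-[200,200]; b=cv2.resize(b,None,fx=2.5,fy=2.5); cv2.circle(b,tuple(int(v*2.5) for v in q),4,(0,0,255),1)
cv2.imwrite("pics/tips.png",np.clip(np.hstack([a,b])*1.7,0,255).astype(np.uint8))
```

```text
[0.58825454 0.18215197 0.12557355]
s_hover [[348.0920856  220.76636147]] [[349.13700156 214.02748271]]
w_hover [[281.24796608 238.26681329]] [[281.13170407 250.99803782]]
[[0.55282464 0.18739734 0.12557355]] [[0.58989864 0.19762391 0.12557355]]
```

View pics/tips.png

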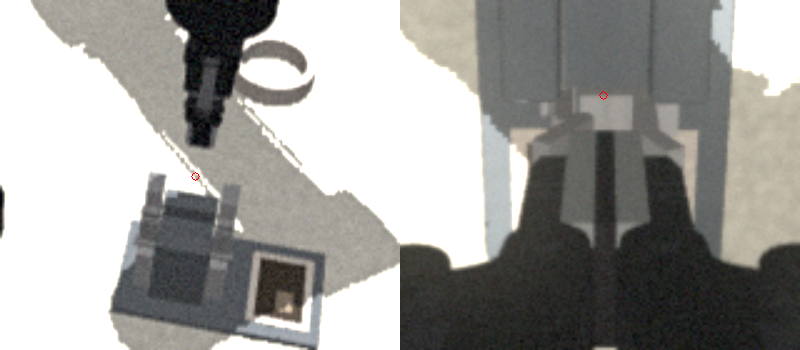

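In both views the closed tips sit about 20–35 mm above the reported TCP (wrist tip row ≈252 against 238 predicted, scene row ≈209 against 221). So the fingers closed above the torch. I'll measure the offset by a guarded touch on free bench, then regrasp.

Run:
```python
from h import *
pi=np.pi; yt=-.949
ctrl.movel([.588,.182,.19],max_speed=.25)
ctrl.reach([.53,-.18,.05],[pi,0,yt]); ctrl.hold(.2)
f0=np.array(ctrl.observe()["ft_force"])
hit=ctrl.movel([.53,-.18,-.05],max_speed=.05,guard=4)
s=ctrl.observe(); print(hit,s["tool_pos"],np.array(s["ft_force"])-f0,s["t"])
if hit: ctrl.movel([.53,-.18,s["tool_pos"][2]+.05],max_speed=.2)
```

```text
True [ 0.52979839 -0.1800037  -0.03919761] [-1.02678734  0.90078168  5.34373835] 13.7
```

Run:
```python
from h import *
pi=np.pi; yt,ys=-.949,-1.706
ctrl.open()
ctrl.reach([.4685,-.229,.03],[pi,0,yt])
print(ctrl.movel([.4685,-.229,-.0355],max_speed=.1,guard=8))
ctrl.gripper_close(60); s=ctrl.observe(); print(s["opening"],s["finger_force"],s["tool_pos"])
if s["opening"]>.015:
    ctrl.movel([.4685,-.229,.12],max_speed=.2)
    ctrl.reach([.588,.182,.12],[pi,0,ys])
    ctrl.hold(.2)
s=ctrl.observe(); print(s["opening"],s["tool_pos"],s["eef_rot"],s["ft_force"],s["t"])
look("scene","s_h2"); look("wrist","w_h2")
im,m=load("s_h2"); c=cv2.resize(im[120:300,270:440],None,fx=2.3,fy=2.3)
w=cv2.resize(load("w_h2")[0][120:300,190:360],None,fx=2.3,fy=2.3)
cv2.imwrite("pics/h2.png",np.clip(np.hstack([c,w])*1.5,0,255).astype(np.uint8))
```

```text
False
0.019357417930447613 58.66986930370331 [ 0.46875247 -0.2292142  -0.03502687]
0.019961804044641825 [0.5881488  0.18113285 0.12012127] [-3.14147127e+00  1.49932143e-05 -1.70703486e+00] [ 0.27807863 -0.70151154 -0.82398308] 19.425
```

View pics/h2.png

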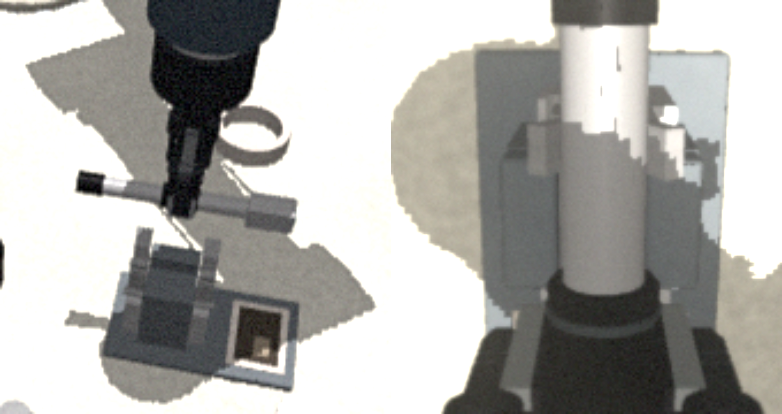

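The torch is held level at the sleeve, head over the print side; the wrist crop shows its axis at col ≈282, lined up with the clip. Next I check the sleeve along the bay and lower it with a guard.

Run:
```python
from h import *
_,m=load("w_h2"); t=-.135; o=np.array([.588,.182]); R=np.array([[np.cos(t),-np.sin(t)],[np.sin(t),np.cos(t)]])
for px,z in (((281.7,260),.1775),((281.7,237),.1555),((281.7,200),.1665)):
    print("in stand frame mm",((cast(m,[px],z)[0,:2]-o)@R*1e3).round(1))
p=[.588,.182]
ctrl.movel(p+[.056],max_speed=.15); ctrl.hold(.15)
f0=np.array(ctrl.observe()["ft_force"])
hit=ctrl.movel(p+[.0385],max_speed=.03,guard=3)
s=ctrl.observe(); print(hit,s["tool_pos"],np.array(s["ft_force"])-f0,s["t"])
look("scene","s_lay")
```

```text
in stand frame mm [ -0.5 -13.7]
in stand frame mm [ -0.5 -15.5]
in stand frame mm [ -0.5 -36.6]
True [0.58764076 0.18203586 0.04316874] [1.1186683  0.44141083 0.9128323 ] 20.7
```

Run:
```python
from h import *
ctrl.open(); ctrl.movel([.588,.182,.10],max_speed=.2); ctrl.gripper_close(40)
s=ctrl.observe(); print(s["opening"],s["tool_pos"],s["ft_force"],s["t"])
look("scene","s_rel"); look("wrist","w_rel")
im,m=load("s_rel"); c=cv2.resize(im[120:300,270:440],None,fx=2.3,fy=2.3)
w=cv2.resize(load("w_rel")[0][120:300,190:360],None,fx=2.3,fy=2.3)
cv2.imwrite("pics/rel.png",np.clip(np.hstack([c,w])*1.5,0,255).astype(np.uint8))
```

```text
-4.8128987204412907e-05 [0.58799915 0.18203161 0.10000394] [-0.21652994  0.45580013  0.9984458 ] 22.6
```

View pics/rel.png

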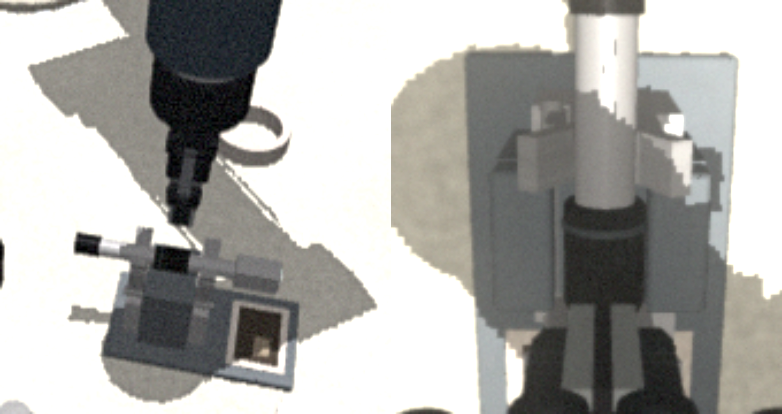

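The torch lies across both stations with its head over the print, released. Now I press in small guarded steps.

Run:
```python
from h import *
p=[.588,.182]
ctrl.movel(p+[.068],max_speed=.15); ctrl.hold(.2)
f0=ctrl.observe()["ft_force"][2]; z=.068; log=[]; t0=ctrl.observe()["t"]
while z>.036 and ctrl.observe()["t"]<39:
    z-=.001 if z>.05 else .0005
    ctrl.movel(p+[z],max_speed=.02,guard=25); s=ctrl.observe(); F=s["ft_force"][2]-f0
    log.append((round(z*1e3,1),round(s["tool_pos"][2]*1e3,1),round(F,1)))
    if F>20 and s["tool_pos"][2]<.049 or F>30: break
ctrl.hold(.2); s=ctrl.observe(); print(log,s["ft_force"]-np.array([0,0,f0]),s["t"])
```

```text
[(67.0, np.float64(67.2), np.float64(-0.7)), (66.0, np.float64(65.9), np.float64(-1.3)), (65.0, np.float64(64.9), np.float64(0.4)), (64.0, np.float64(63.9), np.float64(-1.0)), (63.0, np.float64(62.9), np.float64(-0.6)), (62.0, np.float64(61.9), np.float64(-0.7)), (61.0, np.float64(61.3), np.float64(0.7)), (60.0, np.float64(61.1), np.float64(5.5)), (59.0, np.float64(60.7), np.float64(7.1)), (58.0, np.float64(60.2), np.float64(8.8)), (57.0, np.float64(59.8), np.float64(11.5)), (56.0, np.float64(59.1), np.float64(13.1)), (55.0, np.float64(57.9), np.float64(11.0)), (54.0, np.float64(56.4), np.float64(8.1)), (53.0, np.float64(55.0), np.float64(6.3)), (52.0, np.float64(53.7), np.float64(6.1)), (51.0, np.float64(50.9), np.float64(-1.2)), (50.0, np.float64(49.4), np.float64(-1.0)), (49.5, np.float64(49.4), np.float64(-1.0)), (49.0, np.float64(49.1), np.float64(-0.2)), (48.5, np.float64(48.8), np.float64(0.5)), (48.0, np.float64(48.5), np.float64(3.5)), (47.5, np.float64(48.0), np.float64(4.1)), (47.0, np.float64(47.3), np.float64(3.3)), (46.5, np.float64(45.8), np.float64(0.6)), (46.0, np.float64(45.2), np.float64(-1.2)), (45.5, np.float64(45.3), np.float64(-2.1)), (45.0, np.float64(45.0), np.float64(-1.8)), (44.5, np.float64(44.5), np.float64(-0.6)), (44.0, np.float64(44.0), np.float64(-1.1)), (43.5, np.float64(43.8), np.float64(0.7)), (43.0, np.float64(43.7), np.float64(3.4)), (42.5, np.float64(43.6), np.float64(5.9)), (42.0, np.float64(43.6), np.float64(7.7)), (41.5, np.float64(43.5), np.float64(9.3)), (41.0, np.float64(43.5), np.float64(10.7)), (40.5, np.float64(43.5), np.float64(12.0)), (40.0, np.float64(43.4), np.float64(13.7)), (39.5, np.float64(43.4), np.float64(15.5)), (39.0, np.float64(43.3), np.float64(16.3)), (38.5, np.float64(43.3), np.float64(18.3)), (38.0, np.float64(43.3), np.float64(20.1))] [-0.64622207 -4.44582921 20.18888422] 33.9667
```

It snapped through (peak 13 N) and bottomed stiffly at 20 N. I'll press slightly firmer, retract and check.

Run:
```python
from h import *
p=[.588,.182]
ctrl.movel(p+[.037],max_speed=.02,guard=12); ctrl.hold(.2); print(ctrl.observe()["ft_force"])
ctrl.movel(p+[.16],max_speed=.2); ctrl.hold(.1)
s=ctrl.observe(); print(s["tool_pos"],s["ft_force"],s["t"])
look("scene","s_end"); look("wrist","w_end")
im,m=load("s_end"); c=cv2.resize(im[120:300,270:440],None,fx=2.3,fy=2.3)
w=cv2.resize(load("w_end")[0][90:270,190:360],None,fx=2.3,fy=2.3)
cv2.imwrite("pics/end.png",np.clip(np.hstack([c,w])*1.5,0,255).astype(np.uint8))
```

```text
[-2.09764987 -4.370137   24.3737671 ]
[0.58684244 0.18170385 0.15765767] [ 0.02769451 -0.41687083 -0.26927341] 35.2833
```

View pics/end.png

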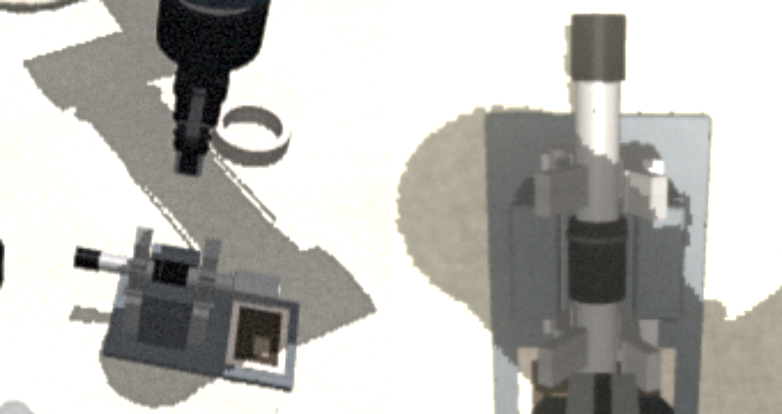

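The torch is level in both stations: tail, sleeve and head each dropped about 15 crop pixels (≈17 mm), and the jaw is closed over the tube. The gripper is clear, so I hand in.

```bash
python3 -c "
from cell import ctrl
print(ctrl.job_done())"
```

```text
the job is handed in; nothing more can be done
None
```

The torch was laid in the clip's mouth, released, then pressed past the jaw until it bottomed firmly (about 24 N) with the head over the print; the first grasp closed on air and was redone, and I handed in at about 35 s with the gripper clear, with no verdict returned.

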